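# Unlatch the last crate and hold its gate wide

### The job

Open the crate of shoe lasts for me: squeeze the yellow catch between the fingers until it is fully in, then the red catch in the same way (yellow always first). Then take the blue gate by its upright black knob, swing it out past its spring detent and finish while holding the knob with the gate wide open, about square to the crate front; do not let go, as the gate springs back. Leave the hammer, wrench and glue pot where they are.

Things in the scene. Friction and masses are not known exactly. Their poses are not given: they have to be found in the camera images.
- crate: Fixed wooden crate holding two green shoe lasts. Origin on the bench; x points out through the gate side, away from the robot, y along the gate to its free end. Walls span x -120..90, y -145..105 mm, 120 mm high. A steel beam (top 120 mm up, centred at x = 78) carries the catches. Shut, the gate stands at x = 100, y -120 (hinge) to 82 mm, rails 102 mm high.
- yellow_grip (a point): Where to squeeze the yellow catch, 153 mm up: midway between its two upright plates (24 mm in x, 8 thick, beam to 171 mm up) when fully in. Axes as the crate's. Outer face of the fixed dark steel post: y = +18 mm; of the yellow sliding tab: y = -32 as found, -18 fully in. Squeeze along y from outside (50 mm, then 36). A hook on it, reaching 40 mm in +x, locks the gate.
- red_grip (a point): The same point of the red catch, alike but for its red tab. The catches stand 100 mm apart along the beam; which one is nearer the hinge changes.
- catch_yellow (a joint): Travel of the yellow tab towards its post: about 0 as found, 0.014 m fully in; the gate is freed from it at about 0.011. A stiff slide (about 5 N) that stays where it is left.
- catch_red (a joint): Travel of the red tab towards its post, alike.
- yellow_tab: The yellow sliding tab (a part of the yellow catch). Its origin is on the beam, 7 mm in -y from yellow_grip at joint 0, and slides with the tab.
- red_tab: The red sliding tab, alike.
- yellow_post: The fixed dark steel post of the yellow catch. Its origin is on the beam, 7 mm in -y from yellow_grip.
- red_post: The fixed post of the red catch, alike.
- gate (a joint): Angle of the gate: 0 shut, grows as it swings out to crate +x (clockwise from above), stop at 1.6 rad. A spring closes it (0.06 N m shut, 0.3 N m at 1.5 rad). A spring detent must be passed between about 0.7 and 1.05 rad (about 1.4 N m at most); let go beyond it, the gate falls back to about 1.0.
- knob_grip (a point): Where to grip the gate: on the axis of the upright round black knob, 18 mm across, free from 100 to 158 mm above the bench; this point is 138 mm up. It rides on the gate, 45 mm out from the gate's plane and 170 mm along it from the hinge (176 mm from the hinge axis). A steel bracket joins it to the gate below 100 mm. The knob turns with the gate.
- gate_knob: The knob with its bracket, as a part of the gate. Its origin is on the hinge axis at the height of the bench and turns with the gate.
- hinge (a point): Point on the gate's vertical hinge axis, 138 mm above the bench; its axes are the crate's.
- hammer: Bystander: hammer, 260 mm long, lying on the bench to the robot's right.
- wrench: Bystander: wrench, 180 mm long, lying on the bench to the robot's left, beyond the glue pot.
- gluepot: Bystander: closed jar, 70 mm across, 90 mm high, on the bench to the robot's left.

How it is judged (in metres and radians):
On the way, in this order (a step that is already met when the one before it is completed fails the run):
1. yellow catch squeezed in between the fingers (value of joint catch_yellow above 0.0115 m and contact force between the fingers and yellow_tab above 1 N and contact force between the fingers and yellow_post above 1 N), for 0.1 s.
2. red catch squeezed in between the fingers (value of joint catch_red above 0.0115 m and contact force between the fingers and red_tab above 1 N and contact force between the fingers and red_post above 1 N), for 0.1 s.
3. gate swung past its detent by the knob (value of joint gate above 1.15 rad and contact force between the fingers and gate_knob above 0.5 N), for 0.1 s.
At the end, for the whole second after the job is handed in: The fingers hold the knob (more than 0.5 N on it) with the gate still at more than 1.25 rad (72 degrees; stop at 1.6), both catches in (over 10.5 of 14 mm), and the hammer, wrench and glue pot within 30 mm of where they were, not touching the knob (value of joint gate above 1.25 rad and velocity of joint gate between -0.15 and 0.15 rad/s and contact force between the fingers and gate_knob above 0.5 N and value of joint each of catch_yellow, catch_red above 0.0105 m and contact force between gate_knob and hammer below 0.3 N and contact force between gate_knob and wrench below 0.3 N and contact force between gate_knob and gluepot below 0.3 N and distance of each of hammer, wrench, gluepot from where it was at the start of the episode below 0.03 m); the arm keeps its last pose, push and grip.
It fails at once if red catch worked before the yellow one was in (value of joint catch_red above 0.006 m and value of joint catch_yellow below 0.009 m).
It fails at once if a bystander pushed away (distance of any of hammer, wrench, gluepot from where it was at the start of the episode above 0.03 m).
It also fails if it takes over 58 s, if anything falls off the work surface, if the arm or the gripper's body presses on something with over 40 N, if the wrist force passes 120 N, or if a joint passes its speed limit or range.

### The arm

A 6-joint arm with a two-finger parallel gripper is mounted at the origin on the work surface. World frame = base frame: x ahead of the robot, y to its left, z up, the work surface at z = 0. Lengths are in mm, angles in degrees, forces in N, time in s.
With the tool pointing down it reaches from about 325 to 925 mm from the base axis. Payload 3.1 kg.
Tool frame: the origin (TCP) lies at the very end of the fingers, on their centre line; the grasp point (between the pads) lies grasp_offset behind it (grasp_offset is the distance from the TCP to the grasp point, in mm); z points along the fingers, y is the line along which they close (so a half turn about z gives the same grasp; the last joint's range is limited). The gripper opens to 85 mm and grips with 20 to 120 N. Pads are 22 mm wide; open, the fingers measure 114 mm over their backs; the gripper's body (76 mm by 85 mm) begins 54 mm behind the grasp point. The pads swing forward as they close: fully open they stand 13 mm farther back than shut.
Start: joints at [-74.439, 12.427, 92.441, -0, 75.132, -6.429], TCP at [234.051, -579.534, 231.3] pointing down, gripper open.
Joint ranges: [-157.48, 157.48], [-44.54, 120.13], [17.64, 146.25], [-64.5, 244.5], [7.68, 150.69], [-147.95, 147.95]. Speed limits (degrees/s): [159.86, 159.86, 180, 180, 180, 180].

### API

Orientations are given as [roll, pitch, yaw] about the fixed x, y, z axes, in that order (R = Rz(yaw) Ry(pitch) Rx(roll)).
In Python, from station import * gives the robot as it stands. Calls block until the motion is done:
- goto(position, orientation): joint-space move of the TCP to a pose.
- move_l(position, attitude=None, speed=150): straight line of the TCP; attitude=None keeps the orientation; speed is the mean speed in mm/s.
- move_j(angles): joint-space move.
- grip(opening, squeeze=None): finger opening in mm; squeeze is the grip in N (None keeps the last); returns when the fingers have stopped.
- wait(seconds).
- solve_ik(position, orientation): joint angles nearest the present ones, or None.
- get_obs(): the state.
- get_image(name): name is "scene" or "side" or "wrist"; returns the picture (400x640x3 uint8, red, green, blue); there is no depth.
- get_calibration(name): a dict with "fx", "fy", "cx", "cy" (pixels), "D" ([k1, k2, p1, p2, k3] as OpenCV has them; the pictures are not rectified), "R" (3x3) and "t" (3): a world point X has camera coordinates R X + t; the wrist camera has in their place "mount" (4x4, takes a point from camera to tool coordinates, whose origin is the TCP and whose axes are the flange's). Camera axes: x right, y down, z forward; pixel columns grow to the right and rows downward; lengths in mm; the calibration is good to about 2 mm. A picture is of the moment at which its call begins: read the wrist's pose just before it. get_calibration takes no time and is no camera call.
A pose or a line that the arm cannot do raises Unreachable and nothing moves.
- sign_off(): hands the job in; it is judged then, once.
Trained networks look in the newest picture that a camera, given by its name, has taken for a name from the list of things; names that differ only in an ending like _2 or _b are one class to them, and where a whole thing is asked for, a point or a joint stands for the part that bears it (a point fixed in the world has none). Each returns a list of dicts, best first, with "score" (0 to 1); they miss things now and then, are a little off and sometimes report something else, mostly with a low value. They report only what shows in the picture. A call takes as long as a camera call.
- spot_in(name, camera): "extent" ([centre column, centre row, width, height] in pixels, round what is visible of it).
- regions_of(name, camera): "region" (400x640 bool, what is visible of it) and "extent" ([centre column, centre row, width, height] in pixels, round what is visible of it).
The state is a dict: "t": time; "joint_pos": joint angles; "qvel": joint speeds; "effort": joint torques, N m; "tcp_pos": TCP position; "ee_rot": TCP orientation; "wrist_force": force on the tool from outside, world axes, zero at the start; "moment": the same for the moment, N m; "grip_width": finger opening in mm; "grip_force": force on a finger pad.
Only numpy, scipy, OpenCV 4.12 (cv2) and the standard library are available. Lean on these libraries where they do the work, as an engineer would, in place of code of your own. Each camera call takes 0.05 s, during which the arm holds its last target. There are 200 camera calls.

## Working session

There is one attempt and no reset: what is moved stays moved. The work goes in short steps, each a Python script; the robot and the scene stay as the last script left them, time stands still between calls to the robot, and variables do not carry over. Pictures are saved under pics/ and viewed, at most 10 in all, crops included, and the job is handed in when it is done.

```bash
ls; mkdir -p pics; python3 - <<'E'
from station import *
import cv2, json
o=get_obs(); print(o)
for n in ["scene","side","wrist"]:
    im=get_image(n); cv2.imwrite(f"pics/{n}0.png",im[:,:,::-1]); c=get_calibration(n); print(n,{k:(v.tolist() if hasattr(v,'tolist') else v) for k,v in c.items()})
    for k in ["yellow_tab","red_tab","yellow_post","red_post","gate_knob","crate","hammer","wrench","gluepot"]:
        r=spot_in(k,n); print(k,[(round(d["score"],2),[round(float(x)) for x in d["extent"]]) for d in r[:2]])
E
```

```text
pics
{'t': 0.0, 'joint_pos': array([-7.44363729e+01,  1.24786624e+01,  9.25285715e+01, -1.56359990e-03,
        7.51308592e+01, -6.42949103e+00]), 'qvel': array([-0.0046831 , -0.020138  ,  0.04602987,  0.05037704,  0.0897918 ,
        0.04305921]), 'effort': array([-1.15564126e-03, -3.96841478e+01, -3.03851473e+01, -2.87115954e-04,
        9.73878836e-03,  4.68601158e-06]), 'tcp_pos': array([ 233.84442932, -578.73011547,  229.94679119]), 'ee_rot': array([-1.79862606e+02, -1.39629385e-02,  2.19935045e+01]), 'wrist_force': array([ 1.10373846,  0.06172537, -0.24501755]), 'moment': array([-0.02291013,  0.04082632,  0.0109076 ]), 'grip_force': 0.0, 'grip_width': 85.30891485095633}
scene {'fx': 437.26059232769546, 'fy': 437.26059232769546, 'cx': 322.5456822820122, 'cy': 206.5033741002814, 'D': [-0.09094458611353776, 0.0, 0.0, 0.0, 0.0], 'R': [[-0.08081104904295622, 0.9966996443960522, -0.007706699251927715], [0.7522160095867602, 0.05591213765229031, -0.6565401037137959], [-0.6539423898738692, -0.058852797078253506, -0.7542517477620572]], 't': [54.7063937585604, -351.2896145449738, 1666.101
[... 1145 characters left out ...]
1])]
hammer [(0.68, [332, 142, 84, 19]), (0.53, [347, 213, 9, 18])]
wrench [(0.68, [258, 350, 89, 27])]
gluepot [(0.56, [327, 370, 35, 48])]
wrist {'fx': 306.32555218053625, 'fy': 306.32555218053625, 'cx': 324.7467118894312, 'cy': 196.54107065663936, 'D': [0.016891645898307082, 0.0, 0.0, 0.0, 0.0], 'mount': [[0.00043941085160995264, -0.9608514729958211, -0.27706362763788356, 69.78001441280256], [0.999999903032312, 0.0004303027969328069, 9.367426881461886e-05, -0.4899114124403692], [2.921419472859863e-05, -0.2770636419331544, 0.9608515689039938, -141.81366736296957], [0.0, 0.0, 0.0, 1.0]]}
yellow_tab []
red_tab []
yellow_post []
red_post []
gate_knob []
crate []
hammer []
wrench []
gluepot []
```

```bash
python3 - <<'E'
import cv2, numpy as np
a=cv2.imread("pics/scene0.png")[110:260,230:430]; b=cv2.imread("pics/side0.png")[150:300,270:470]
cv2.imwrite("pics/c0.png",cv2.resize(a,None,fx=4,fy=4,interpolation=2)); cv2.imwrite("pics/c1.png",cv2.resize(b,None,fx=4,fy=4,interpolation=2))
E
```

```text
(no output)
```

View pics/c0.png

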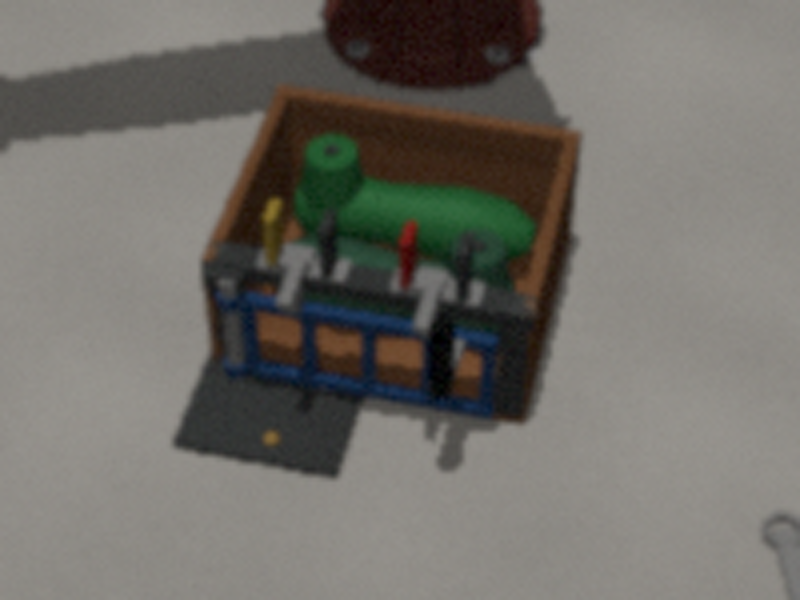

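View pics/c1.png

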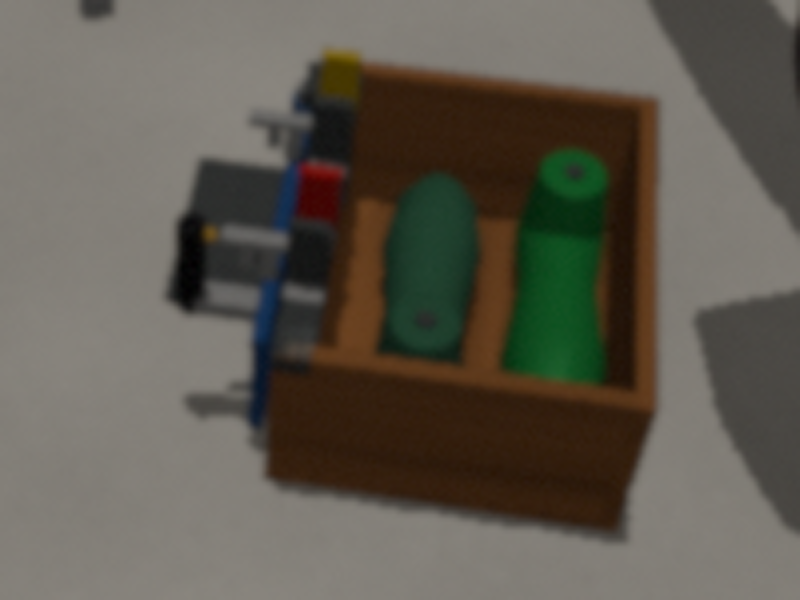

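View pics/side0.png

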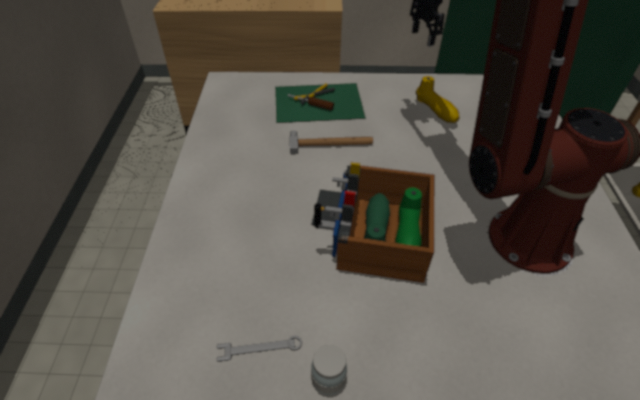

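```bash
cat > h.py <<'E'
from station import *
import numpy as np, cv2
from scipy.optimize import least_squares
def proj(P,c,R=None,t=None):
    R=np.array(c["R"]) if R is None else R; t=np.array(c["t"]) if t is None else t
    K=np.array([[c["fx"],0,c["cx"]],[0,c["fy"],c["cy"]],[0,0,1.]])
    return cv2.projectPoints(np.array(P,float).reshape(-1,1,3),cv2.Rodrigues(R)[0],t.reshape(3,1),K,np.array(c["D"]))[0].reshape(-1,2)
def c2w(p,P):
    c,s=np.cos(p[2]),np.sin(p[2]); P=np.atleast_2d(P).astype(float)
    return np.c_[p[0]+c*P[:,0]-s*P[:,1],p[1]+s*P[:,0]+c*P[:,1],P[:,2]]
E
python3 - <<'E'
from h import *
A=[(-120,-145,120),(-120,105,120),(90,-145,120),(90,105,120),(90,105,0),(145,50,158)]
ua=[(300.5,132.5),(375,143),(281.2,174.5),(362.5,186.2),(361,215),(340,190.5)]
B=[(-120,-145,120),(-120,105,120),(90,105,120),(-120,105,0),(90,105,0),(145,50,158)]
ub=[(433.8,174.5),(433.8,251.2),(337.5,243),(425,281.7),(337,269.5),(317.5,204.5)]
ua+= [(298.3,161),(312,164.5),(332,167),(346.5,170)]
ub+=[(355.5,165),(353,178),(350,194),(348,209)]
cs,cd=get_calibration("scene"),get_calibration("side")
def f(p,):
    g=[(78,p[3]-28,171),(78,p[3]+14,171),(78,p[4]-28,171),(78,p[4]+14,171)]
    return np.r_[(proj(c2w(p,A+g),cs)-ua),(proj(c2w(p,B+g),cd)-ub)].ravel()
r=least_squares(f,[500,-100,0,-100,0],x_scale=[100,100,.1,100,100],loss="soft_l1")
print(r.x,np.degrees(r.x[2])); print(r.fun.reshape(-1,2).round(1))
p=r.x
for n,q in [("yg",(78,p[3],153)),("rg",(78,p[4],153)),("knob",(145,50,138)),("hinge",(100,-120,138))]: print(n,c2w(p,[q]).round(1))
E
```

```text
[ 3.91045069e+02  1.33561039e+01 -1.58759064e-01 -5.86036971e+01
  4.05549117e+01] -9.09622433347831
[[-1.6 -2.3]
 [ 0.  -1.3]
 [-1.7 -0.1]
 [ 0.8  2.5]
 [-0.2  0.6]
 [ 0.7 -0.5]
 [ 0.6  1.1]
 [ 1.1 -0. ]
 [ 0.8  0.7]
 [ 0.9  0.1]
 [ 1.  -1.3]
 [ 1.3  1. ]
 [ 0.4 -4.6]
 [-0.4  1.1]
 [-1.   0. ]
 [ 0.2  0.8]
 [-0.3 -1. ]
 [ 0.1 -2.1]
 [ 0.  -0.8]
 [-0.4 -2.2]]
yg [[458.8 -56.8 153. ]]
rg [[474.5  41.1 153. ]]
knob [[542.1  39.8 138. ]]
hinge [[ 470.8 -120.9  138. ]]
```

```bash
python3 - <<'E'
from h import *
print("go",grasp_offset)
yaw=np.degrees(-0.1588)+180
mid=np.array([466,-8])
# camera looks at the catches from the robot side, TCP ~ above
pos=[466,-8,260]
print(solve_ik(pos,[180,0,yaw]))
goto(pos,[180,0,yaw]); wait(0.3)
o=get_obs(); print(o["t"],o["tcp_pos"],o["ee_rot"],o["joint_pos"],o["wrist_force"])
im=get_image("wrist"); cv2.imwrite("pics/w1.png",im[:,:,::-1])
for k in ["yellow_tab","red_tab","yellow_post","red_post","gate_knob","yellow_grip"]:
    r=spot_in(k,"wrist"); print(k,[(round(d["score"],2),[round(float(x)) for x in d["extent"]]) for d in r[:2]])
for k,q in {"hammer":"hammer","wrench":"wrench","gluepot":"gluepot"}.items(): pass
E
```

```text
go 18.700000000000003
[ -9.62160207  -8.99118191 111.29308274   0.          77.69809917
 -90.52303228]
4.0083 [466.04429858  -8.37972471 259.93488078] [-1.79997502e+02 -7.98854108e-03  1.70855648e+02] [-9.66552780e+00 -8.97529510e+00  1.11286332e+02 -2.63065078e-03
  7.76969283e+01 -9.05206153e+01] [0.35010647 0.04682444 0.22608055]
yellow_tab [(0.58, [230, 195, 24, 42])]
red_tab [(0.67, [345, 196, 16, 42])]
yellow_post [(0.76, [278, 194, 14, 38])]
red_post [(0.58, [395, 193, 21, 40])]
gate_knob [(0.84, [384, 242, 29, 68])]
yellow_grip [(0.93, [255, 209, 81, 65])]
```

View pics/w1.png

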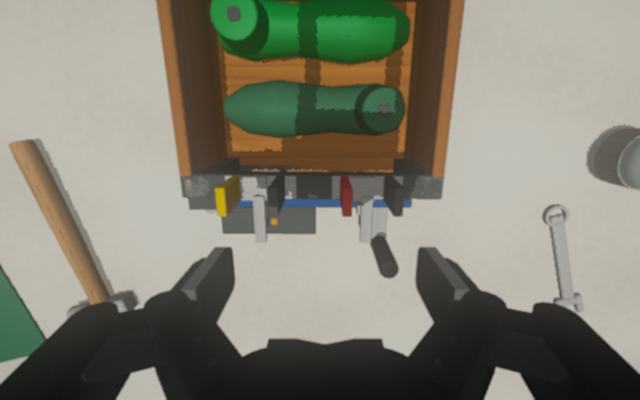

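```bash
python3 - <<'E'
import cv2
a=cv2.imread("pics/w1.png")[160:290,170:450]
b=cv2.resize(a,None,fx=2.857,fy=2.857,interpolation=2); print(b.shape); cv2.imwrite("pics/c2.png",b)
E
```

```text
(371, 800, 3)
```

View pics/c2.png

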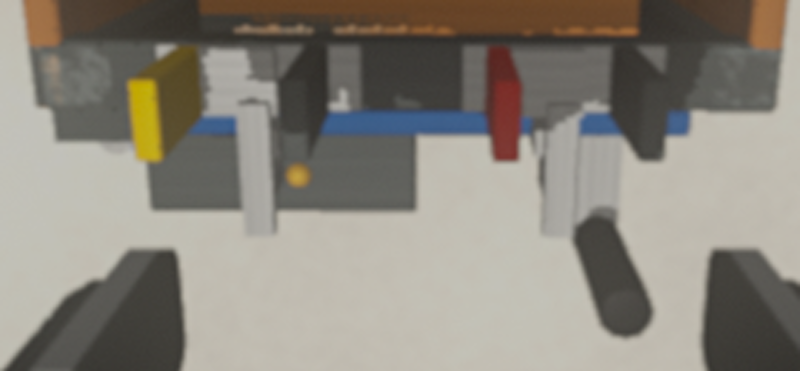

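```bash
python3 - <<'E'
from h import *
from scipy.spatial.transform import Rotation as Ro
o=get_obs(); c=get_calibration("wrist"); M=np.array(c["mount"])
T=np.eye(4); T[:3,:3]=Ro.from_euler("xyz",o["ee_rot"],degrees=True).as_matrix(); T[:3,3]=o["tcp_pos"]
W=np.linalg.inv(T@M)
u=np.array([(220.8,202),(273.3,201.3),(346.8,201.7),(397.5,201.3),(389.5,269.6)])
def f(p):
    g=[(78,p[3]-28,171),(78,p[3]+14,171),(78,p[3]+72,171),(78,p[3]+114,171),(145,50,158)]
    return (proj(c2w(p,g),c,W[:3,:3],W[:3,3])-u).ravel()
for reg in (0,):
    r=least_squares(f,[391,13,-.159,-58],x_scale=[100,100,.1,100]); p=r.x
    print(p,np.degrees(p[2])); print(r.fun.reshape(-1,2).round(1))
    for n,q in [("yg",(78,p[3],153)),("rg",(78,p[3]+100,153)),("knob",(145,50,138)),("hinge",(100,-120,138))]: print(n,c2w(p,[q]).round(1))
# bystanders on the bench from the side picture
cd=get_calibration("side");
K=np.array([[cd["fx"],0,cd["cx"]],[0,cd["fy"],cd["cy"]],[0,0,1.]]);R=np.array(cd["R"]);t=np.array(cd["t"]);C=-R.T@t
for q in [(290,142),(373,140),(218,352),(301,342),(329,375)]:
    n=cv2.undistortPoints(np.array([[q]],float),K,np.array(cd["D"]))[0,0]; d=R.T@np.r_[n,1]; print(q,(C-d*C[2]/d[2]).round())
E
```

```text
[ 3.89818033e+02  1.16512405e+01 -1.56498117e-01 -6.22772085e+01] -8.966681587484716
[[-1.5 -0.1]
 [-0.5  0.5]
 [-0.4 -0.1]
 [ 2.3  0.2]
 [-0.  -0.2]]
yg [[457.2 -62.  153. ]]
rg [[472.7  36.8 153. ]]
knob [[540.8  38.4 138. ]]
hinge [[ 469.9 -122.5  138. ]]
(290, 142) [ 636. -374.    0.]
(373, 140) [ 374. -389.    0.]
(218, 352) [745. 316.   0.]
(301, 342) [573. 289.   0.]
(329, 375) [513. 358.   0.]
```

```bash
cat >> h.py <<'E'
YAW=171.0
CY=np.array([np.sin(np.radians(9)),np.cos(np.radians(9)),0])
def st(tag=""):
    o=get_obs(); print(tag,round(o["t"],2),"tcp",o["tcp_pos"].round(1),"F",o["wrist_force"].round(1),"w",round(o["grip_width"],1),"g",round(o["grip_force"],1)); return o
E
python3 - <<'E'
from h import *
goto([457.3,-61.5,215],[180,0,YAW]); 
move_l([457.3,-61.5,134.3],speed=80); wait(.2); st("down")
grip(53,25); st("53")
grip(47); st("47")
im=get_image("wrist"); cv2.imwrite("pics/w2.png",im[:,:,::-1])
E
```

```text
down 6.1 tcp [457.7 -61.6 134.9] F [-0.3  0.3 -0.1] w 85.3 g 0.0
53 6.53 tcp [457.7 -63.  135.1] F [-1.4 -4.5  3.5] w 53.1 g 2.5
47 6.76 tcp [457.8 -63.  135.2] F [-1.2 -5.2  3. ] w 46.9 g 2.5
```

View pics/w2.png

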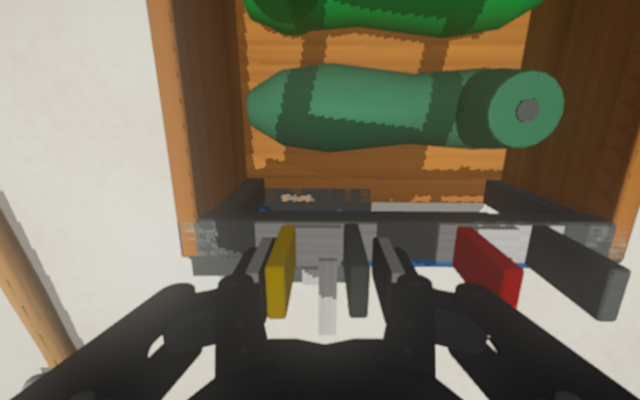

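```bash
python3 - <<'E'
from h import *
grip(40); st("40")
grip(30,40); st("closed"); wait(.4); o=st("hold")
r=np.array(o["tcp_pos"]); print("yaw",o["ee_rot"])
im=get_image("wrist"); cv2.imwrite("pics/w3.png",im[:,:,::-1])
E
```

```text
40 7.05 tcp [458.  -63.1 135.2] F [-0.9 -6.6  2.2] w 40.3 g 2.5
closed 7.27 tcp [458.  -63.  135.5] F [-2.4 -2.7  5.9] w 35.1 g 42.5
hold 7.67 tcp [458.  -63.  135.5] F [-2.8 -3.3  5.5] w 34.8 g 42.4
yaw [-1.79805717e+02  1.12742857e-01  1.71011733e+02]
```

View pics/w3.png

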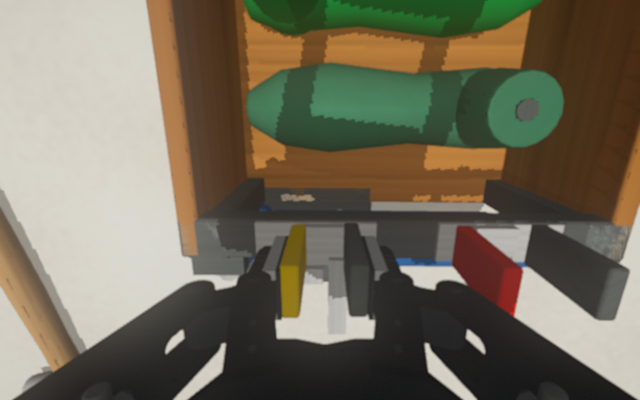

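```bash
python3 - <<'E'
from h import *
grip(85); st("open")
move_l([457.5,-63,200],speed=120)
move_l([473.2,35.8,200],speed=120)
move_l([473.2,35.8,134.3],speed=80); wait(.2); st("down")
grip(53,25); st("53"); grip(40); st("40"); grip(30,40); wait(.4); st("closed")
im=get_image("wrist"); cv2.imwrite("pics/w4.png",im[:,:,::-1])
E
```

```text
open 8.27 tcp [457.2 -61.3 134.1] F [0.2 0.7 0.4] w 84.9 g 0.0
down 11.12 tcp [473.8  35.8 135. ] F [ 0.3  0.4 -0.1] w 85.3 g 0.0
53 11.55 tcp [473.4  34.5 134.9] F [-1.7 -4.5  3.2] w 53.1 g 2.5
40 11.83 tcp [473.6  34.5 135. ] F [-1.5 -4.7  4.1] w 40.1 g 2.5
closed 12.45 tcp [473.9  35.7 135.5] F [-1.4  2.3  4.6] w 35.3 g 40.0
```

View pics/w4.png

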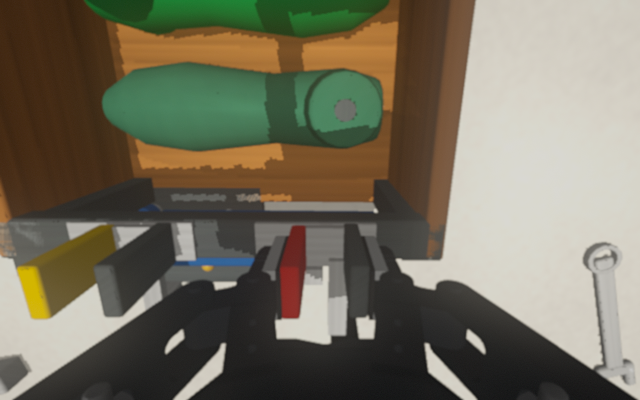

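```bash
cat >> h.py <<'E'
def arc(th,h):
    a=np.radians(-9)-th; c,s=np.cos(a),np.sin(a)
    return [h[0]+c*45-s*170,h[1]+s*45+c*170,119.5],[180,0,YAW-np.degrees(th)]
E
python3 - <<'E'
from h import *
h=[469.9,-122.5]
for th in (0,.5,1,1.5): 
    q=solve_ik(*arc(th,h)); print(None if q is None else q.round(0))
grip(75); 
o=st("rel"); move_l([473.2,35.8,215],speed=130)
P,A=arc(0,h); print(P)
move_l([P[0],P[1],215],A,speed=130)
move_l(P,A,speed=90); wait(.2); st("down")
grip(30,25); st("30"); grip(10,60); wait(.2); st("gripped")
im=get_image("wrist"); cv2.imwrite("pics/w5.png",im[:,:,::-1])
E
```

```text
[ -3.  10. 109.   0.  62. -84.]
[ -8.  17.  99.   0.  63. -60.]
[-15.  22.  93.   0.  65. -38.]
[-22.  23.  92.   0.  65. -17.]
rel 12.97 tcp [473.1  35.9 134.1] F [-0.4  0.2 -0.1] w 74.8 g 0.0
[np.float64(540.9398343836205), np.float64(38.367466974363026), 119.5]
down 15.82 tcp [541.5  38.3 120.2] F [ 1.  -0.2 -0.1] w 75.0 g 0.0
30 16.32 tcp [540.9  38.4 119.5] F [ 0.1  0.8 -1. ] w 30.2 g 0.0
gripped 16.78 tcp [540.8  37.7 119.6] F [-1.7 -4.   2.9] w 16.5 g 58.7
```

View pics/w5.png

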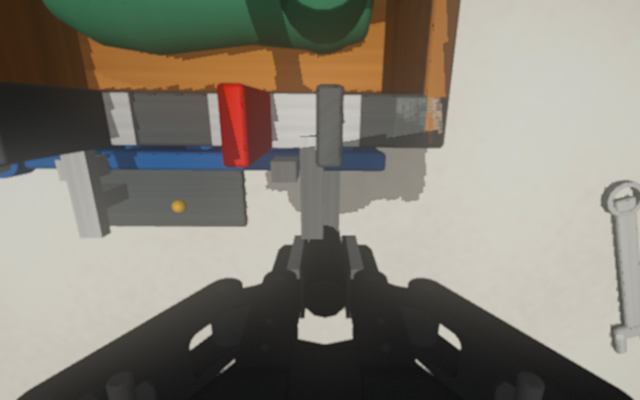

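```bash
python3 - <<'E'
from h import *
h=[469.9,-123.3]
for th in np.arange(.15,.61,.15):
    move_l(*arc(th,h),speed=90); o=st(f"{th:.2f}")
    if np.linalg.norm(o["wrist_force"])>45 or o["grip_width"]<14: print("STOP"); break
E
```

```text
0.15 17.28 tcp [564.2  25.3 119.7] F [-1.8 -2.   2.9] w 16.4 g 58.9
0.30 17.73 tcp [585.1   9.9 119.6] F [-1.8 -0.9  4.2] w 16.6 g 58.9
0.45 18.17 tcp [603.7  -8.8 119.7] F [-2.   1.   3.3] w 16.5 g 58.9
0.60 18.61 tcp [619.4 -30.  119.7] F [-1.3  0.1  3.5] w 16.3 g 58.9
```

```bash
python3 - <<'E'
from h import *
h=[469.9,-123.3]
for th in (.7,.8,.9,1.,1.1,1.2,1.32,1.45):
    move_l(*arc(th,h),speed=60); o=st(f"{th:.2f}")
    if np.linalg.norm(o["wrist_force"])>45 or o["grip_width"]<14: print("STOP"); break
wait(.5); st("hold")
w=get_image("wrist"); s=get_image("side")
a=cv2.resize(s[120:300,250:450],(667,600))
cv2.imwrite("pics/w6.png",np.hstack([cv2.resize(w,(400,250)),cv2.resize(s,(400,250))])[:,:,::-1])
E
```

```text
0.70 19.05 tcp [628.  -45.6 119.7] F [-1.1  0.8  3.9] w 16.5 g 58.9
0.80 19.49 tcp [634.8 -61.2 119.7] F [-0.4  2.9  4.3] w 16.5 g 59.1
0.90 19.93 tcp [640.6 -79.8 119.8] F [ 0.6 -1.6  3.9] w 16.6 g 58.9
1.00 20.38 tcp [644.  -96.4 119.7] F [ 0.7 -1.   3.8] w 16.4 g 59.0
1.10 20.82 tcp [ 645.7 -113.1  119.7] F [1.3 1.3 4.3] w 16.9 g 59.0
1.20 21.26 tcp [ 645.8 -131.   119.7] F [1.5 1.  4.3] w 17.0 g 59.0
1.32 21.76 tcp [ 643.6 -152.3  119.7] F [2.  2.  5.9] w 17.0 g 59.1
1.45 22.29 tcp [ 638.2 -174.7  119.7] F [2.7 2.5 4.7] w 16.4 g 59.1
hold 22.79 tcp [ 638.3 -174.6  119.7] F [2.4 1.  4.3] w 16.9 g 59.1
```

View pics/w6.png

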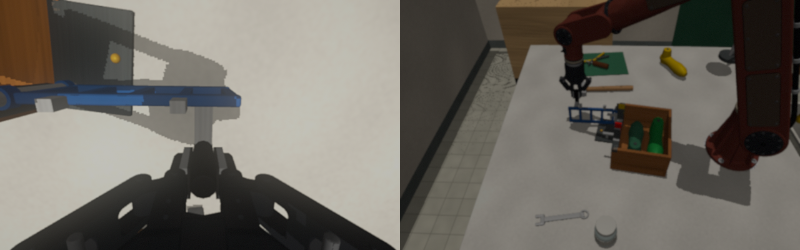

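The wrist view shows the knob held between the pads, and the gate standing square to the crate. The side view shows the hammer, wrench and glue pot untouched.

```bash
python3 -c "
from h import *
st(); print(sign_off())"
```

```text
22.89 tcp [ 638.3 -174.6  119.7] F [2.8 1.2 4.6] w 16.4 g 59.1
the job is handed in; nothing more can be done
None
```

Job handed in at about 23 s: yellow then red catch squeezed fully in, and the gate is held by its knob at about 1.45 rad (83°), with the hammer, wrench and glue pot never approached; no verdict was returned.

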